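# Unlock and open the kiln control box

### The job

Two small control boxes lie on their backs on the mat, each locked by a key that stands in its panel. Open the one with the blue panel: turn its key a full quarter turn clockwise (seen from above), then swing the panel up on its hinge and leave it standing open by itself, steeper than 45 degrees. Leave the yellow box's key alone and do not shift the clay dish next to the boxes.

Things in the scene. Friction and masses are not known exactly. Their poses are not given: they have to be found in the camera images.
- blue_box: Grey steel control box with a blue panel on top, fixed to the bench: 160 (x) x 120 (y) x 70 mm high without the panel. Origin at the centre of its underside, on a thin mat; z up, x from the key's side towards the hinge side. The flat panel (160 x 120 x 6 mm, its top 76 mm above the origin) is hinged along the +x edge: the hinge line runs along y through (80, 0, 73) mm. An identical box with a yellow panel stands beside it; which of the two is on the left varies.
- blue_key_bow (a point): Centre of the grip of the blue box's key: a black upright flat plate 10 mm thick, 38 mm long, 28 mm high with rounded edges, on a 10 mm steel stem; with the panel shut it lies at (-45, 0, 108) mm in the box's frame, 32 mm above the panel's top, so the plate spans 18 to 46 mm above the panel. Own axes: x through the plate's thickness, y along its length, z along the key's axis away from the panel. The key cannot be pulled out, so the panel can be lifted by it.
- blue_key (a joint): Turn of the blue box's key, rad: 0 locked (plate across the box, along its y), 1.57 unlocked (plate along the box's x), against a stop; it grows clockwise seen from above. It may start up to 0.15. It turns against light friction (about 0.05 N m) and stays where it is left. Until it is turned past about 1.2 a cam below the panel holds the panel shut.
- blue_panel (a joint): Opening angle of the blue panel, rad: 0 shut and flat, growing as its key-side edge swings up about the hinge, stop at 1.4. The hinge is stiff: lifting takes about 5 N at the key, and the panel stays at any angle where it is left.
- yellow_key (a joint): Turn of the key in the yellow box, same construction: 0 locked. To be left alone.
- tray_dish_1: Square orange-brown clay dish, 115 x 115 x 39 mm, loose on the table just to the right of the boxes (a second such dish stands farther right); origin at the centre of its underside. A bystander.

How it is judged:
By the outcome, as a careful person would: the job done as asked, in the order asked, and still so for the second after the job is handed in, with the robot touching nothing.
It also fails if it takes over 48 s, if anything falls off the work surface, if the arm or the gripper's body presses on something with over 40 N, if the wrist force passes 120 N, or if a joint passes its speed limit or range.

### The arm

A 6-joint arm with a two-finger parallel gripper is mounted at the origin on a cart in front of the work surface, level with it; the furniture and walls round the work are solid. World frame = base frame: x ahead of the robot, y to its left, z up, the work surface at z = 0. Lengths are in mm, angles in rad, forces in N, time in s.
With the tool pointing down it reaches from about 275 to 875 mm from the base axis. Payload 12.5 kg.
Tool frame: the origin (TCP) lies at the very end of the fingers, on their centre line; the grasp point (between the pads) lies 19 mm behind it (arm.pinch_z is the distance from the TCP to the grasp point, in mm); y points along the fingers, x is the direction in which the jaws open and shut, and the axes are right-handed (so a half turn about y gives the same grasp; the last joint's range is limited). The gripper opens to 85 mm and grips with 20 to 120 N. Pads are 22 mm wide; open, the fingers measure 114 mm over their backs; the gripper's body (76 mm by 85 mm) begins 54 mm behind the grasp point. The pads swing forward as they close: fully open they stand 13 mm farther back than shut.
Start: joints at [1.071, 0.351, 1.652, -0, 1.139, -0.085], TCP at [221.622, 503.357, 231.29] pointing down, gripper open.
Joint ranges: [-2.75, 2.75], [-0.79, 2.1], [0.01, 2.65], [-1.57, 4.71], [0.07, 3.14], [-2.87, 2.87]. Speed limits (rad/s): [2.22, 2.22, 2.79, 3.14, 3.14, 3.14].

### API

Orientations are given as a unit quaternion [x, y, z, w].
In Python, from plant import arm, cams, hand_in gives the robot as it stands.
- The arm moves only by the shell command python3 -m inch 'ROWS' [FORCE]. ROWS is JSON, a list of rows, each a list of 3 entries, a list of its own where there are three numbers: the shift along the tool's x, y, z in mm, then the turn, a rotation vector about the tool's x, y, z in degrees, then the closure in counts, from 0 (fully open) to 255 (shut). A call has 1 to 8 rows; each row is the pose to reach, as a shift and turn from the pose commanded when the call began, along the tool's axes at that moment; what a row does not reach only later rows make up. A row lasts 1/12 s, in which the tool goes at most 41.7 mm and 7.16 degrees, less where a joint would pass 70% of its speed; a pose out of reach is approached as far as the arm can. A call with a gripper value outside its range is refused whole. The fingers move at their own pace and stop on an object; FORCE is the grip in N (left out, the last holds). Time passes only in rows, so rows that repeat a pose let the fingers close. It gives the time, the measured TCP pose, the force and the opening at its end, in the units of the state.
- arm.get_state(): the state, without advancing time (a new reading comes with each control period).
- cams.get_image(name): name is "side" or "top"; returns a dict with "pixels" (384x512x3 uint8, blue, green, red), "intrinsics" (3x3 intrinsics, pixels), "D" ([k1, k2, p1, p2, k3] as OpenCV has them; the pictures are not rectified), "pose" (4x4, takes a point from camera to world coordinates). Camera axes: x right, y up, looking along -z (the intrinsics and any distortion apply to the point x, -y, -z); pixel columns grow to the right and rows downward; lengths in mm; the calibration is good to about 2 mm. A picture is of the moment at which its call begins. There is no depth.
- hand_in(): hands the job in, once; it reports no verdict.
The state is a dict: "t": time; "qpos": joint angles; "qd": joint speeds; "tau": joint torques, N m; "tool_pos": TCP position; "ee_rot": TCP orientation; "force": force on the tool from outside, world axes, zero at the start; "torque": the same for the moment, N m; "finger_gap": opening from 0.0 (shut) to 1.0 (fully open).
Only numpy, scipy, OpenCV 4.12 (cv2) and the standard library are available. Lean on these libraries where they do the work, as an engineer would, in place of code of your own. Each camera call takes 0.05 s, during which the arm holds its last target. There are 200 camera calls.

## Working session

There is one attempt and no reset: what is moved stays moved. The work goes in short steps, Python scripts to look and compute and a shell command to move; the robot and the scene stay as the last step left them, time stands still between calls to the robot, and variables do not carry over. Pictures are saved under pics/ and viewed, about 8 in all and at most 12, crops included, and the job is handed in when it is done.

```bash
mkdir -p pics; ls
python3 - <<'E'
from plant import arm,cams
import cv2,numpy as np
for n in("top","side"):
    d=cams.get_image(n);cv2.imwrite(f"pics/{n}0.png",d["pixels"]);print(n,d["intrinsics"],d["D"],np.round(d["pose"],3).tolist())
    np.savez(f"pics/{n}0.npz",px=d["pixels"],K=d["intrinsics"],D=d["D"],P=d["pose"])
a,b=cv2.imread("pics/top0.png"),cv2.imread("pics/side0.png")
print(arm.get_state())
E
```

```text
pics
top [[458.19543045   0.         269.06421695]
 [  0.         458.19543045 193.00381628]
 [  0.           0.           1.        ]] [0.01758732 0.         0.         0.         0.        ] [[0.017, 0.998, -0.068, 426.709], [-1.0, 0.018, 0.014, -235.128], [0.015, 0.067, 0.998, 1333.223], [0.0, 0.0, 0.0, 1.0]]
side [[465.49216345   0.         253.92564736]
 [  0.         465.49216345 190.25902484]
 [  0.           0.           1.        ]] [-0.11966988  0.          0.          0.          0.        ] [[-0.996, 0.057, -0.073, 418.856], [-0.092, -0.565, 0.82, 714.926], [0.005, 0.823, 0.568, 779.277], [0.0, 0.0, 0.0, 1.0]]
{'t': 0.1, 'qpos': array([ 1.07139950e+00,  3.51181783e-01,  1.65235889e+00, -1.91423016e-05,
        1.13913710e+00, -8.45634395e-02]), 'qd': array([-0.0018197 , -0.001405  , -0.00140708, -0.00015659,  0.00014811,
       -0.00103015]), 'tau': array([-3.86187921e-04, -5.06838012e+01, -2.91870815e+01, -2.00180257e-04,
        2.79641288e-03, -8.56793623e-07]), 'tool_pos': array([221.48507218, 503.09625861, 230.81303769]), 'ee_rot': array([ 0.5924349 ,  0.3859841 , -0.38665405, -0.59206065]), 'force': array([-0.35256843,  0.1491675 , -0.56471692]), 'torque': array([-0.04383382,  0.00579016,  0.03975132]), 'finger_gap': 0.9990823586783959}
```

View pics/top0.png

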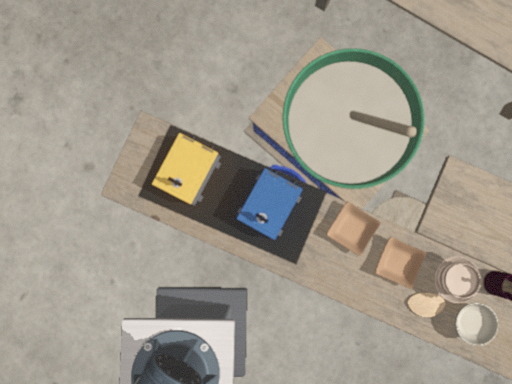

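View pics/side0.png

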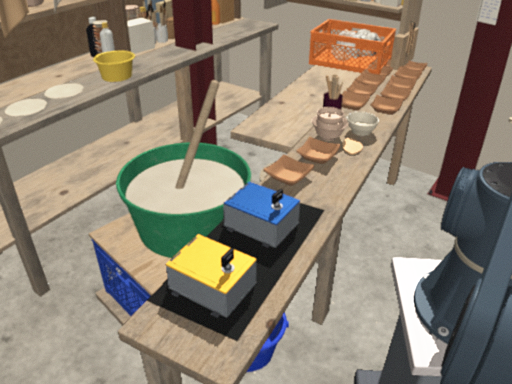

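The top view shows the blue panel around (270,203) with its key at (262,217), on the robot's side. The yellow box is around (187,168) and the nearest dish around (353,228). The side view agrees, with blue at (262,205) and its key at (277,200). Next I'll fit the blue panel's rectangle.

```bash
cat > h.py <<'E'
import numpy as np,cv2
from scipy.spatial.transform import Rotation as R
F=np.diag([1,-1,-1.])
def ray(d,uv):
    n=cv2.undistortPoints(np.float64(uv).reshape(-1,1,2),d["K"],d["D"])[:,0]
    v=np.c_[n,np.ones(len(n))]@F@d["P"][:3,:3].T
    return d["P"][:3,3],v
def onz(d,uv,z):
    o,v=ray(d,uv); return o+v*((z-o[2])/v[:,2])[:,None]
def proj(d,X):
    c=(np.atleast_2d(X)-d["P"][:3,3])@d["P"][:3,:3]@F
    return cv2.projectPoints(c,np.zeros(3),np.zeros(3),d["K"],d["D"])[0][:,0]
def grab(n,f):
    from plant import cams
    d=cams.get_image(n);np.savez(f"pics/{f}.npz",px=d["pixels"],K=d["intrinsics"],D=d["D"],P=d["pose"]);return np.load(f"pics/{f}.npz")
E
cat > m.py <<'E'
from h import *
def panel(d,z,lo,hi):
    m=cv2.inRange(cv2.cvtColor(d["px"],cv2.COLOR_BGR2HSV),lo,hi)
    n,l,s,c=cv2.connectedComponentsWithStats(m);
    k=[i for i in range(1,n) if s[i,4]>500]; k=max(k,key=lambda i:s[i,4])
    p=np.argwhere(l==k)[:,::-1].astype(float); w=onz(d,p,z)[:,:2]
    return s[k],cv2.minAreaRect(w.astype(np.float32))
for n in("top","side"):
    d=np.load(f"pics/{n}0.npz")
    print(n,"blue",panel(d,78,(100,120,100),(115,255,255)),"yel",panel(d,78,(20,150,120),(32,255,255)))
E
python3 m.py
python3 - <<'E'
from h import *
print(np.round(R.from_quat([ 0.5924349 ,  0.3859841 , -0.38665405, -0.59206065]).as_matrix(),3))
a=np.load("pics/top0.npz")["px"][155:250,220:315];b=np.load("pics/side0.npz")["px"][175:250,215:315]
cv2.imwrite("pics/c1.png",np.hstack([cv2.resize(a,(400,400),interpolation=2),cv2.resize(b,(400,400),interpolation=2)]))
E
```

```text
[[ 0.403 -0.001 -0.915]
 [ 0.915 -0.001  0.403]
 [-0.001 -1.     0.   ]]Traceback (most recent call last):
  File "m.py", line 10, in <module>
    print(n,"blue",panel(d,78,(100,120,100),(115,255,255)),"yel",panel(d,78,(20,150,120),(32,255,255)))
                                                                 ~~~~~^^^^^^^^^^^^^^^^^^^^^^^^^^^^^^^^
  File "m.py", line 5, in panel
    k=[i for i in range(1,n) if s[i,4]>500]; k=max(k,key=lambda i:s[i,4])
                                               ~~~^^^^^^^^^^^^^^^^^^^^^^^
ValueError: max() iterable argument is empty
```

View pics/c1.png

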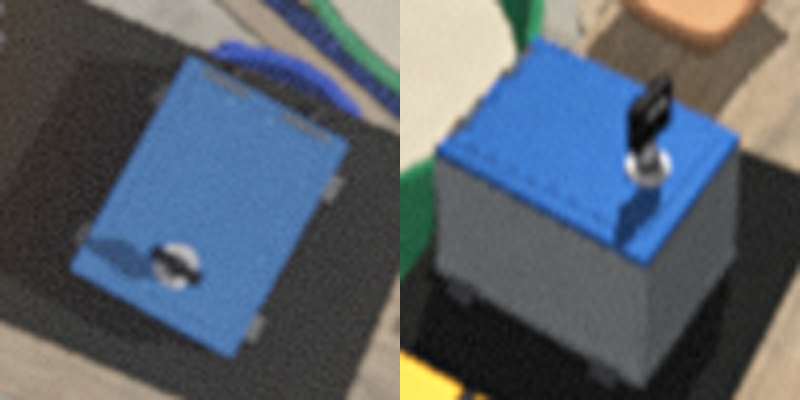

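The crop shows the panel's four corners and the hinges in both views. In the top view the key plate runs roughly along the box's y axis, with its centre near crop (176,265). I'll fit the pose to the corners from both cameras.

```bash
cat > fit.py <<'E'
from h import *
from scipy.optimize import least_squares
T=np.load("pics/top0.npz");S=np.load("pics/side0.npz")
t=np.array([(192,57),(348,143),(234,357),(72,268)])*95/400+[219.6,154.6]
s=np.array([(137,40),(338,140),(248,262),(38,148)])*[.25,75/400]+[214.6,174.6]
# top order: hinge-left, hinge-right, key-right, key-left (left=+y)
C=np.array([(80,60,76),(80,-60,76),(-80,-60,76),(-80,60,76.)])
so=s[[0,1,2,3]]
for z in(78,): print(np.round(onz(T,t,z),0).tolist(),np.round(onz(S,s,z),0).tolist())
E
python3 fit.py
```

```text
[[580.0, -241.0, 78.0], [526.0, -344.0, 78.0], [385.0, -272.0, 78.0], [441.0, -166.0, 78.0]] [[526.0, -335.0, 78.0], [388.0, -262.0, 78.0], [441.0, -162.0, 78.0], [579.0, -236.0, 78.0]]
```

```bash
cat >> fit.py <<'E'
so=s[[3,0,1,2]]
def M(p,X): return R.from_euler("z",p[3],degrees=True).apply(X)+[p[0],p[1],p[2]]
f=lambda p:np.r_[(proj(T,M(p,C))-t).ravel(),(proj(S,M(p,C))-so).ravel()]
r=least_squares(f,[482,-255,2,-28]);print(r.x.round(1),r.fun.round(1))
p=r.x.copy()
f3=lambda q:f([q[0],q[1],2,q[2]]);r3=least_squares(f3,[482,-255,-28]);p=np.array([r3.x[0],r3.x[1],2,r3.x[2]])
print(p.round(1),r3.fun.round(1))
bow=M(p,np.array([[-45,0,108.]]))[0]
tq=R.from_quat([ 0.5924349 ,  0.3859841 , -0.38665405, -0.59206065])
print("bow",bow.round(1),"px",proj(T,bow),proj(S,bow))
print("d world",(bow-[221.5,503.1,230.8]).round(1),"tool",(tq.inv().apply(bow-[221.5,503.1,230.8])).round(1), "r",np.hypot(*bow[:2]))
# key plate direction in top
for k in range(-10,31,10):
    a=R.from_euler("z",-k,degrees=True).apply([[0,19,0],[0,-19,0]])+[-45,0,122]
    print(k,((proj(T,M(p,a))-[219.6,154.6])*400/95).round(0).tolist(),((proj(S,M(p,a))-[214.6,174.6])*[4,5.333]).round(0).tolist())
E
python3 fit.py
```

```text
[[580.0, -241.0, 78.0], [526.0, -344.0, 78.0], [385.0, -272.0, 78.0], [441.0, -166.0, 78.0]] [[526.0, -335.0, 78.0], [388.0, -262.0, 78.0], [441.0, -162.0, 78.0], [579.0, -236.0, 78.0]]
[ 483.7 -256.    -3.3  -27.9] [-0.3 -0.6  0.7 -0.1 -0.1  0.   0.1  0.  -0.9  0.6  0.2 -0.6  1.2 -0.5
  0.   0.8]
[ 483.5 -253.9    2.   -27.9] [-1.  -0.8  0.1 -0.2 -0.8  0.2 -0.8  0.  -1.  -0.6  0.2 -1.8  1.5 -1.7
  0.2 -0.4]
bow [ 443.7 -232.9  110. ] px [[261.27311583 217.52201923]] [[277.48891982 195.88206091]]
d world [ 222.2 -736.  -120.8] tool [-583.9  121.4 -500. ] r 501.1159642518892
-10 [[147.0, 255.0], [204.0, 274.0]] [[241.0, 111.0], [263.0, 68.0]]
0 [[149.0, 250.0], [202.0, 279.0]] [[236.0, 109.0], [268.0, 70.0]]
10 [[152.0, 246.0], [199.0, 284.0]] [[232.0, 106.0], [272.0, 72.0]]
20 [[155.0, 242.0], [195.0, 288.0]] [[228.0, 103.0], [276.0, 75.0]]
30 [[160.0, 239.0], [191.0, 291.0]] [[225.0, 99.0], [279.0, 79.0]]
```

Box fit: centre about (483.5, -254), yaw -27.9°, bow about (444, -233, 110). The panel sizes match the ones given. The key starts at roughly 6–8° clockwise. I'm setting off towards a hover above it.

```bash
cat > rem.py <<'E'
import sys
from h import *
from plant import arm
s=arm.get_state();q=R.from_quat(s["ee_rot"]);m=q.as_matrix()
a=[float(v) for v in sys.argv[1:5]]   # x y z, jaw angle deg (world), tool down
c,sn=np.cos(np.radians(a[3])),np.sin(np.radians(a[3]))
x=np.array([c,sn,0]);y=np.array([0,0,-1.]);g=R.from_matrix(np.c_[x,y,np.cross(x,y)])
print("t",s["t"],"pos",s["tool_pos"].round(1),"jaw",np.degrees(np.arctan2(m[1,0],m[0,0])).round(1),"q",s["qpos"].round(2),"F",s["force"].round(1),"T",s["torque"].round(2),"gap",round(s["finger_gap"],3))
print("shift",q.inv().apply(np.array(a[:3])-s["tool_pos"]).round(1),"turn",np.degrees((q.inv()*g).as_rotvec()).round(1))
E
python3 -m inch '[[[-584,55,-500],[0,100,0],0],[[-584,55,-500],[0,100,0],0],[[-584,55,-500],[0,100,0],0],[[-584,55,-500],[0,100,0],0],[[-584,55,-500],[0,100,0],0],[[-584,55,-500],[0,100,0],0],[[-584,55,-500],[0,100,0],0],[[-584,55,-500],[0,100,0],0]]' 40; python3 rem.py 443.7 -232.9 170 -34
```

```text
t: 0.77
tool_pos: [317.6, 183.2, 207.4]
ee_rot: [-0.705, -0.053, 0.053, 0.705]
force: [1.2, 1.2, 0.4]
finger_gap: 1.0
t 0.7667 pos [317.6 183.2 207.4] jaw 8.6 q [ 0.4   0.04  2.11 -0.    0.99  0.25] F [1.2 1.2 0.4] T [ 0.02 -0.   -0.03] gap 1.0
shift [  62.3   37.4 -430.3] turn [-0.  42.6  0. ]
```

```bash
python3 -m inch '[[[62,30,-430],[0,43,0],0],[[62,30,-430],[0,43,0],0],[[62,30,-430],[0,43,0],0],[[62,30,-430],[0,43,0],0],[[62,30,-430],[0,43,0],0],[[62,30,-430],[0,43,0],0],[[62,30,-430],[0,43,0],0],[[62,30,-430],[0,43,0],0]]'; python3 rem.py 443.7 -232.9 170 -34
```

```text
t: 1.43
tool_pos: [415.7, -135.0, 184.3]
ee_rot: [-0.676, 0.208, -0.208, 0.676]
force: [0.7, -0.1, -0.2]
finger_gap: 1.005
t 1.4333 pos [ 415.7 -135.   184.3] jaw -34.1 q [-0.42  0.21  1.98  0.    0.95  0.18] F [ 0.7 -0.1 -0.2] T [ 0.01 -0.07 -0.  ] gap 1.005
shift [ 78.1  14.3 -65.3] turn [-0.  -0.1 -0. ]
```

```bash
python3 -m inch '[[[78,14,-65],[0,0,0],0],[[78,14,-65],[0,0,0],0],[[78,14,-65],[0,0,0],0],[[78,14,-65],[0,0,0],0],[[78,14,-65],[0,0,0],0]]'; python3 rem.py 443.7 -232.9 91 -34
python3 - <<'E'
from h import *
a=grab("top","t1");b=grab("side","s1")
a=a["px"][155:250,220:315];b=b["px"][160:235,230:330]
cv2.imwrite("pics/c2.png",np.hstack([cv2.resize(a,(400,400),interpolation=2),cv2.resize(b,(400,300),interpolation=2)] if 0 else [cv2.resize(a,(400,400),interpolation=2),cv2.copyMakeBorder(cv2.resize(b,(400,300),interpolation=2),0,100,0,0,0)]))
E
```

```text
t: 1.85
tool_pos: [443.6, -230.6, 169.9]
ee_rot: [-0.676, 0.208, -0.207, 0.676]
force: [0.4, 0.6, 0.2]
finger_gap: 1.002
t 1.85 pos [ 443.6 -230.6  169.9] jaw -34.2 q [-0.57  0.34  1.84  0.    0.96  0.02] F [0.4 0.6 0.2] T [-0.01  0.04 -0.02] gap 1.002
shift [ 1.5 78.9 -1.8] turn [-0.  -0.2 -0.1]
```

View pics/c2.png

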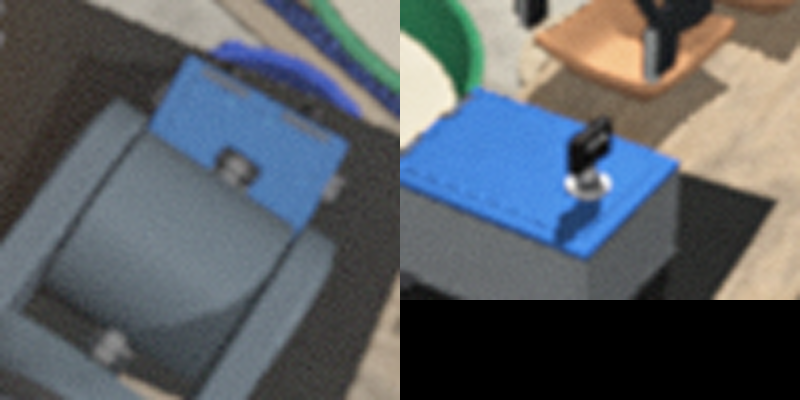

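The side crop shows the blue key at about (278,197) px, which the model puts at (277.5,196). The open fingers are well clear on either side, so I'll descend and close gently.

```bash
python3 -m inch '[[[1.5,25,-2],[0,0,0],0],[[1.5,50,-2],[0,0,0],0],[[1.5,70,-2],[0,0,0],0],[[1.5,78,-2],[0,0,0],0],[[1.5,78,-2],[0,0,0],0]]' 25 && python3 rem.py 443.7 -232.9 92 -34; python3 -m inch '[[[0,0,0],[0,0,0],255],[[0,0,0],[0,0,0],255],[[0,0,0],[0,0,0],255],[[0,0,0],[0,0,0],255],[[0,0,0],[0,0,0],255],[[0,0,0],[0,0,0],255],[[0,0,0],[0,0,0],255],[[0,0,0],[0,0,0],255]]' 25; python3 rem.py 443.7 -232.9 92 -34
```

```text
t: 2.37
tool_pos: [443.3, -231.4, 91.5]
ee_rot: [-0.676, 0.208, -0.206, 0.677]
force: [-0.8, 1.0, 0.2]
finger_gap: 0.996
t 2.3667 pos [ 443.3 -231.4   91.5] jaw -34.0 q [-0.57  0.46  1.89  0.    0.79  0.02] F [-0.8  1.   0.2] T [-0.02  0.07  0.03] gap 0.996
shift [ 1.1 -0.5 -1.1] turn [ 0.   0.  -0.2]
t: 3.03
tool_pos: [444.1, -232.8, 92.9]
ee_rot: [0.676, -0.207, 0.207, -0.676]
force: [-2.1, 1.1, 6.2]
finger_gap: 0.109
t 3.0333 pos [ 444.1 -232.8   92.9] jaw -34.1 q [-0.58  0.46  1.89  0.    0.79  0.02] F [-2.1  1.1  6.2] T [0.2  0.34 0.  ] gap 0.109
shift [-0.3  0.9 -0.4] turn [-0.  -0.1  0. ]
```

The grip is on: gap about 9 mm, no twist. Now the clockwise turn.

```bash
python3 -m inch '[[[0,0,0],[0,7,0],255],[[0,0,0],[0,14,0],255],[[0,0,0],[0,21,0],255],[[0,0,0],[0,28,0],255],[[0,0,0],[0,35,0],255],[[0,0,0],[0,42,0],255],[[0,0,0],[0,49,0],255],[[0,0,0],[0,56,0],255]]' 40; python3 rem.py 443.7 -232.9 92 -118;  python3 -m inch '[[[0,0,0],[0,7,0],255],[[0,0,0],[0,14,0],255],[[0,0,0],[0,21,0],255],[[0,0,0],[0,26,0],255],[[0,0,0],[0,28,0],255],[[0,0,0],[0,28,0],255]]'; python3 rem.py 443.7 -232.9 92 -118
```

```text
t: 3.7
tool_pos: [444.4, -233.3, 92.9]
ee_rot: [0.498, -0.501, 0.502, -0.498]
force: [-0.6, -3.7, 3.5]
finger_gap: 0.112
t 3.7 pos [ 444.4 -233.3   92.9] jaw -90.4 q [-0.58  0.46  1.89 -0.    0.79  1.  ] F [-0.6 -3.7  3.5] T [-0.51  0.23  0.06] gap 0.112
shift [-0.4  0.9 -0.7] turn [-0.1 27.6  0.1]
t: 4.2
tool_pos: [444.3, -233.6, 92.9]
ee_rot: [0.363, -0.606, 0.607, -0.363]
force: [-1.3, -5.0, 3.7]
finger_gap: 0.106
t 4.2 pos [ 444.3 -233.6   92.9] jaw -118.2 q [-0.58  0.46  1.89 -0.    0.79  1.49] F [-1.3 -5.   3.7] T [-0.85  0.38  0.02] gap 0.106
shift [-0.3  0.9 -0.9] turn [-0.1 -0.2  0.1]
```

```bash
for i in 1 2; do python3 -m inch '[[[0,0,0],[0,2,0],255],[[0,0,0],[0,2,0],255],[[0,0,0],[0,2,0],255]]' >/dev/null; python3 rem.py 443.7 -232.9 92 -118 | head -1; done
```

```text
t 4.45 pos [ 444.4 -233.5   92.9] jaw -119.9 q [-0.58  0.46  1.89 -0.    0.79  1.52] F [-2.1 -5.1  4.5] T [-0.93  0.39  0.62] gap 0.111
t 4.7 pos [ 444.4 -233.5   92.9] jaw -121.9 q [-0.58  0.46  1.89 -0.    0.79  1.55] F [-2.4 -5.3  4.4] T [-0.92  0.32  1.14] gap 0.11
```

The torque rises to 1.1 N m, so the key is at its stop. I'll ease off a little and work out the lifting arc, with the tool tilting partly along with the panel.

```bash
python3 -m inch '[[[0,0,0],[0,-3,0],255],[[0,0,0],[0,-3,0],255],[[0,0,0],[0,-3,0],255]]' 60; python3 rem.py 443.7 -232.9 92 -118|head -1
cat > arc.py <<'E'
from h import *
def pose(t):
    f=np.radians(t*.45);t=np.radians(t)
    dx=-125*np.cos(t)+36*np.sin(t)+125; dz=125*np.sin(t)+36*np.cos(t)-36
    return R.from_rotvec([-f,0,0]),np.array([0,-(dz+19*(1-np.cos(f))),dx-19*np.sin(f)])
for a,b in((0,24),(24,48),(48,70)):
    q,p=pose(a)
    print([[q.inv().apply(pose(t)[1]-p).round(1).tolist(),[round(-.45*(t-a),1),0,0],255] for t in np.linspace(a,b,9)[1:]])
E
python3 arc.py
```

```text
t: 4.95
tool_pos: [444.3, -233.5, 92.9]
ee_rot: [0.359, -0.608, 0.61, -0.359]
force: [-2.4, -5.9, 4.5]
finger_gap: 0.107
t 4.95 pos [ 444.3 -233.5   92.9] jaw -118.9 q [-0.58  0.46  1.89 -0.    0.79  1.5 ] F [-2.4 -5.9  4.5] T [-1.02  0.36  0.34] gap 0.107
[[[0.0, -6.5, 1.6], [np.float64(-1.4), 0, 0], 255], [[0.0, -12.9, 3.6], [np.float64(-2.7), 0, 0], 255], [[0.0, -19.2, 5.8], [np.float64(-4.0), 0, 0], 255], [[0.0, -25.3, 8.4], [np.float64(-5.4), 0, 0], 255], [[0.0, -31.3, 11.3], [np.float64(-6.8), 0, 0], 255], [[0.0, -37.1, 14.6], [np.float64(-8.1), 0, 0], 255], [[0.0, -42.7, 18.1], [np.float64(-9.5), 0, 0], 255], [[0.0, -48.1, 21.9], [np.float64(-10.8), 0, 0], 255]]
[[[0.0, -5.9, 3.0], [np.float64(-1.4), 0, 0], 255], [[0.0, -11.5, 6.4], [np.float64(-2.7), 0, 0], 255], [[0.0, -17.0, 10.0], [np.float64(-4.0), 0, 0], 255], [[0.0, -22.3, 13.9], [np.float64(-5.4), 0, 0], 255], [[0.0, -27.3, 18.1], [np.float64(-6.8), 0, 0], 255], [[0.0, -32.1, 22.5], [np.float64(-8.1), 0, 0], 255], [[0.0, -36.7, 27.2], [np.float64(-9.5), 0, 0], 255], [[0.0, -41.0, 32.1], [np.float64(-10.8), 0, 0], 255]]
[[[0.0, -4.5, 3.9], [np.float64(-1.2), 0, 0], 255], [[0.0, -8.8, 8.0], [np.float64(-2.5), 0, 0], 255], [[0.0, -12.9, 12.4], [np.float64(-3.7), 0, 0], 255], [[0.0, -16.8, 16.9], [np.float64(-5.0), 0, 0], 255], [[0.0, -20.4, 21.6], [np.float64(-6.2), 0, 0], 255], [[0.0, -23.8, 26.4], [np.float64(-7.4), 0, 0], 255], [[0.0, -26.9, 31.5], [np.float64(-8.7), 0, 0], 255], [[0.0, -29.8, 36.6], [np.float64(-9.9), 0, 0], 255]]
```

```bash
python3 -m inch '[[[0,-6.5,1.5],[-1.4,0,0],255],[[0,-13,3.5],[-2.7,0,0],255],[[0,-19,6],[-4,0,0],255],[[0,-25.5,8.5],[-5.4,0,0],255],[[0,-31.5,11.5],[-6.8,0,0],255],[[0,-37,14.5],[-8.1,0,0],255],[[0,-42.5,18],[-9.5,0,0],255],[[0,-48,22],[-10.8,0,0],255]]'; python3 rem.py 443.7 -232.9 92 -118|head -1
python3 - <<'E'
from h import *
a=grab("side","s2")["px"][120:270,200:350]
cv2.imwrite("pics/c3.png",cv2.resize(a,(500,500),interpolation=2))
E
```

```text
t: 5.62
tool_pos: [461.6, -242.8, 139.2]
ee_rot: [-0.392, 0.666, -0.547, 0.322]
force: [-6.0, -0.9, -8.6]
finger_gap: 0.109
t 5.6167 pos [ 461.6 -242.8  139.2] jaw -119.0 q [-0.57  0.51  1.68 -0.01  1.15  1.52] F [-6.  -0.9 -8.6] T [-0.13  0.97  0.49] gap 0.109
```

View pics/c3.png

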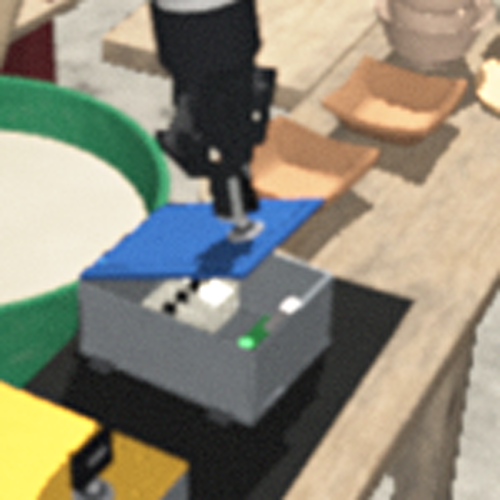

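The panel is rising with the key: its near edge is at about crop (250,275) and the inside of the box is visible. Forces are small, so I'll continue the arc.

```bash
python3 -m inch '[[[0,-6,3],[-1.4,0,0],255],[[0,-11.5,6.5],[-2.7,0,0],255],[[0,-17,10],[-4,0,0],255],[[0,-22.5,14],[-5.4,0,0],255],[[0,-27.5,18],[-6.8,0,0],255],[[0,-32,22.5],[-8.1,0,0],255],[[0,-36.5,27],[-9.5,0,0],255],[[0,-41,32],[-10.8,0,0],255]]'; python3 rem.py 443.7 -232.9 92 -118|head -1
python3 -m inch '[[[0,-4.5,4],[-1.2,0,0],255],[[0,-9,8],[-2.5,0,0],255],[[0,-13,12.5],[-3.7,0,0],255],[[0,-17,17],[-5,0,0],255],[[0,-20.5,21.5],[-6.2,0,0],255],[[0,-24,26.5],[-7.4,0,0],255],[[0,-27,31.5],[-8.7,0,0],255],[[0,-30,36.5],[-9.9,0,0],255]]'; python3 rem.py 443.7 -232.9 92 -118|head -1
python3 - <<'E'
from h import *
a=grab("side","s3")["px"][100:250,200:350]
b=grab("top","t3")["px"][130:280,200:350]
cv2.imwrite("pics/c4.png",cv2.resize(np.hstack([a,b]),(800,400),interpolation=2))
E
```

```text
t: 6.33
tool_pos: [496.0, -261.3, 173.8]
ee_rot: [-0.421, 0.714, -0.482, 0.284]
force: [-4.8, 3.6, -4.1]
finger_gap: 0.105
t 6.3333 pos [ 496.  -261.3  173.8] jaw -119.0 q [-0.56  0.63  1.41 -0.02  1.49  1.52] F [-4.8  3.6 -4.1] T [0.54 0.92 0.37] gap 0.105
t: 7.0
tool_pos: [536.1, -282.8, 188.6]
ee_rot: [-0.443, 0.753, -0.418, 0.247]
force: [-6.5, 8.0, -2.3]
finger_gap: 0.105
t 7.0 pos [ 536.1 -282.8  188.6] jaw -119.0 q [-0.55  0.79  1.13 -0.02  1.78  1.53] F [-6.5  8.  -2.3] T [0.87 0.83 0.  ] gap 0.105
```

View pics/c4.png

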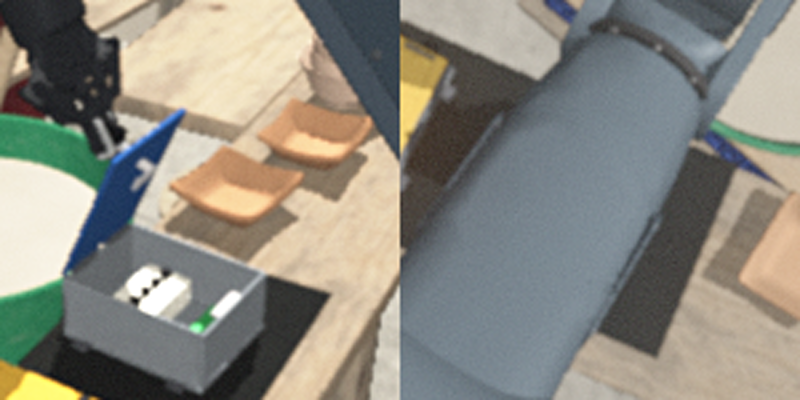

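The side view shows the panel standing at about 70° (edge from (70,270) to (180,115) in the crop). The dish hasn't moved and the key is still gripped. Now I'll release and back out along the fingers.

```bash
python3 -m inch '[[[0,0,0],[0,0,0],150],[[0,0,0],[0,0,0],0],[[0,0,0],[0,0,0],0],[[0,0,0],[0,0,0],0],[[0,0,0],[0,0,0],0],[[0,0,0],[0,0,0],0],[[0,0,0],[0,0,0],0],[[0,0,0],[0,0,0],0]]'; python3 -m inch '[[[0,-15,0],[0,0,0],0],[[0,-35,0],[0,0,0],0],[[0,-60,0],[0,0,0],0],[[0,-90,0],[0,0,0],0],[[0,-90,0],[0,0,0],0],[[0,-90,0],[0,0,0],0]]'; python3 rem.py 443.7 -232.9 92 -118|head -1
python3 - <<'E'
from h import *
a=grab("side","s4")["px"][60:260,180:380]
b=grab("top","t4")["px"][100:300,160:360]
cv2.imwrite("pics/c5.png",cv2.resize(np.hstack([a,b]),(800,400),interpolation=2))
E
```

```text
t: 7.77
tool_pos: [536.8, -284.3, 189.4]
ee_rot: [-0.442, 0.752, -0.421, 0.248]
force: [0.5, -0.1, 0.7]
finger_gap: 1.002
t: 8.27
tool_pos: [578.5, -307.5, 266.9]
ee_rot: [-0.442, 0.751, -0.422, 0.248]
force: [-0.6, 0.0, -0.4]
finger_gap: 0.999
t 8.2667 pos [ 578.5 -307.5  266.9] jaw -119.1 q [-0.55  0.84  0.85 -0.02  2.    1.52] F [-0.6  0.  -0.4] T [-0.07 -0.18  0.04] gap 0.999
```

View pics/c5.png

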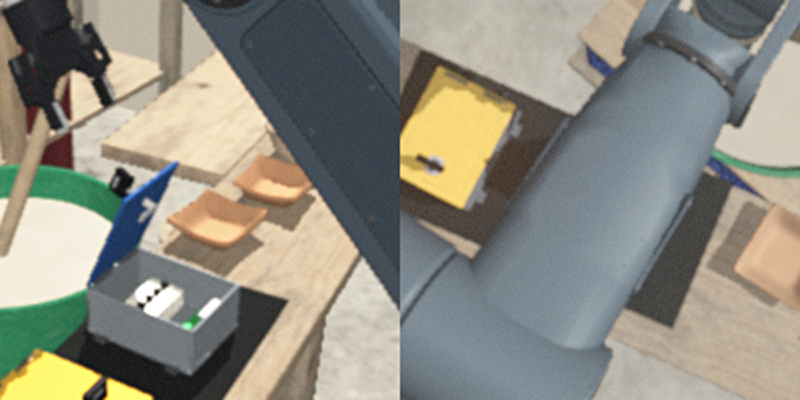

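The panel stands on its own and the gripper is clear of it. I'll lift, then swing left away from the spoon so I can see the key from above.

```bash
python3 -m inch '[[[0,-30,-19],[0,0,0],0],[[0,-60,-38],[0,0,0],0],[[-40,-68,-42],[0,0,0],0],[[-80,-68,-42],[0,0,0],0],[[-120,-68,-42],[0,0,0],0],[[-160,-68,-42],[0,0,0],0],[[-200,-68,-42],[0,0,0],0],[[-240,-68,-42],[0,0,0],0]]';python3 -m inch '[[[-40,0,0],[0,0,0],0],[[-40,0,0],[0,0,0],0],[[-40,0,0],[0,0,0],0]]'; python3 rem.py 443.7 -232.9 92 -118|head -1
cat > chk.py <<'E'
from h import *
S=grab("side","s5");T=grab("top","t5")
a=S["px"][130:230,190:290];b=T["px"][150:250,220:320]
cv2.imwrite("pics/c6.png",cv2.resize(np.hstack([a,b]),(800,400),interpolation=2))
Rz=R.from_euler("z",-27.9,degrees=True);o=np.array([483.5,-253.9,2])
for th in(50,60,65,70,75):
    f=lambda X:Rz.apply(R.from_euler("y",th,degrees=True).apply(np.array(X,float)-[80,0,73])+[80,0,73])+o
    c=f([[-80,60,76],[-80,-60,76]])
    print(th,((proj(S,c)-[190,130])*4).round(0).tolist(),((proj(T,c)-[220,150])*4+[400,0]).round(0).tolist())
    if th in(65,70,75):
        for k in(70,90): 
            g=R.from_euler("z",-k,degrees=True).apply([[0,19,0],[0,-19,0]])+[-45,0,122]
            print("  key",k,((proj(S,f(g))-[190,130])*4).round(0).tolist(),((proj(T,f(g))-[220,150])*4+[400,0]).round(0).tolist())
E
python3 chk.py
```

```text
t: 9.03
tool_pos: [694.5, -95.3, 345.2]
ee_rot: [-0.443, 0.752, -0.421, 0.247]
force: [0.6, -0.1, -0.4]
finger_gap: 0.998
t: 9.28
tool_pos: [714.0, -60.0, 343.8]
ee_rot: [-0.444, 0.752, -0.42, 0.247]
force: [-0.9, -0.8, -0.6]
finger_gap: 1.003
t 9.2833 pos [714.  -60.  343.8] jaw -118.9 q [-0.21  0.99  0.4   0.2   2.28  1.96] F [-0.9 -0.8 -0.6] T [-0.19 -0.21 -0.01] gap 1.003
50 [[266.0, 174.0], [370.0, 88.0]] [[499.0, 187.0], [669.0, 280.0]]
60 [[233.0, 139.0], [339.0, 56.0]] [[517.0, 152.0], [689.0, 247.0]]
65 [[215.0, 124.0], [322.0, 42.0]] [[526.0, 133.0], [699.0, 229.0]]
  key 70 [[178.0, 97.0], [210.0, 50.0]] [[652.0, 89.0], [661.0, 115.0]]
  key 90 [[184.0, 94.0], [204.0, 52.0]] [[661.0, 94.0], [651.0, 111.0]]
70 [[196.0, 110.0], [305.0, 29.0]] [[536.0, 114.0], [710.0, 209.0]]
  key 70 [[165.0, 93.0], [192.0, 43.0]] [[660.0, 75.0], [671.0, 96.0]]
  key 90 [[171.0, 90.0], [187.0, 46.0]] [[669.0, 80.0], [662.0, 91.0]]
75 [[177.0, 98.0], [287.0, 18.0]] [[547.0, 94.0], [721.0, 190.0]]
  key 70 [[152.0, 90.0], [175.0, 38.0]] [[667.0, 61.0], [682.0, 77.0]]
  key 90 [[158.0, 87.0], [169.0, 40.0]] [[676.0, 66.0], [672.0, 73.0]]
```

View pics/c6.png

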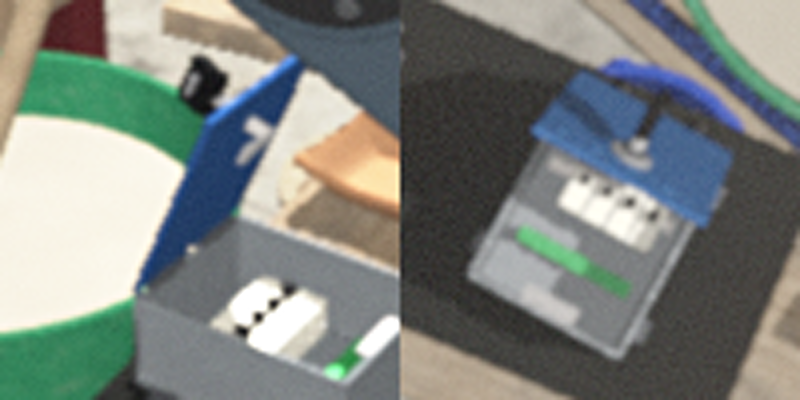

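The panel's top edge at (532,133) to (708,225) fits an opening of about 66–67°. The key plate shows as a narrow edge-on strip at (648,115), so it lies along the box's x, fully turned. Before handing in I'll compare the bystanders with the first pictures.

Run:
```python
from h import *
from plant import arm
for n,(a,b,c,d) in {"t":(195,260,320,385),"s":(150,185,262,315)}.items():
    k={"t":"top","s":"side"}[n]
    A=cv2.cvtColor(np.load(f"pics/{k}0.npz")["px"],6)[a:b,c:d].astype(np.float32)
    for f in ("4","5"):
        B=cv2.cvtColor(np.load(f"pics/{n}{f}.npz")["px"],6)[a:b,c:d].astype(np.float32)
        print(n,f,"dish shift px",cv2.phaseCorrelate(A,B,cv2.createHanningWindow(A.shape[::-1],5)),abs(A-B).mean())
A=cv2.cvtColor(np.load("pics/side0.npz")["px"],6)[240:285,212:245].astype(np.float32)
B=cv2.cvtColor(np.load("pics/s5.npz")["px"],6)[240:285,212:245].astype(np.float32)
print("yellow key",abs(A-B).mean(),cv2.phaseCorrelate(A,B)); s=arm.get_state();print(s["t"],s["qd"].round(3),s["force"].round(1))
```

```text
t 4 dish shift px ((0.02404749452375654, 0.012655816897272132), 1.0677581521463984) 14.666272
t 5 dish shift px ((-0.06721943498070715, -0.05330614985726356), 1.0756786465644836) 11.202367
s 4 dish shift px ((0.08681808506780797, -0.05716047428307647), 1.0098601368719657) 27.68302
s 5 dish shift px ((0.17030824556478663, -0.23039431611986316), 0.6611284871160248) 43.285713
yellow key 19.028282 ((-0.028760705120461694, 0.4930997030544084), 0.9937014008745735)
9.3833 [-0.023 -0.018  0.001  0.001  0.003  0.001] [ 0.7 -0.4  0.4]
```

```bash
python3 -m inch '[[[0,0,0],[0,0,0],0],[[0,0,0],[0,0,0],0],[[0,0,0],[0,0,0],0],[[0,0,0],[0,0,0],0]]' && python3 -c "
from plant import hand_in
print(hand_in())"
```

```text
t: 9.72
tool_pos: [713.5, -63.0, 346.3]
ee_rot: [-0.442, 0.752, -0.421, 0.248]
force: [-0.0, -0.4, -0.7]
finger_gap: 0.998
the job is handed in; nothing more can be done
None
```

The blue box is open. I turned its key clockwise to the stop, where the torque rose to about 1.1 N m, then lifted the panel by the key and let go. I handed the job in at 9.7 s with the arm clear and touching nothing.

- **Panel:** it stands by itself at about 66–67° in the last top picture. The arc I commanded went to 70°.
- **Blue key:** its plate shows edge-on along the box's x in that same picture, so it is still fully turned.
- **Clay dish:** the top view showed a shift under 0.1 px, so it has not moved. In the last side picture the arm hides part of the dish, so that check (about 0.2 px, weak match) says little.
- **Yellow key:** the arm never came down near it. The image comparison gave about 0.5 px with some change in brightness, which I put down to shadow and did not look into further.

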